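# Slide the tall power module out of its cluster and onto the test contact

## Robot

A 7-joint arm with a two-finger parallel gripper is mounted at the origin on the work surface. World frame = base frame: x ahead of the robot, y to its left, z up, the work surface at z = 0. Lengths are in m, angles in rad, forces in N, time in s.
With the tool pointing down it reaches from about 0.35 to 0.9 m from the base axis. Payload 8.1 kg.
Tool frame: the origin (TCP) lies at the very end of the fingers, on their centre line; the grasp point (between the pads) lies 19 mm behind it; z points along the fingers, y is the direction in which the jaws open and shut (so a half turn about z gives the same grasp; the last joint's range is limited). The gripper opens to 92 mm and grips with 3 to 60 N. Pads are 19 mm wide; open, the fingers measure 130 mm over their backs; the gripper's body (75 mm by 190 mm) begins 47 mm behind the grasp point.
Start: joints at [1.189, 0.434, 0.025, 1.573, -0.012, 1.134, -0.075], TCP at [0.172, -0.601, 0.227] pointing down, gripper open.
Joint ranges: [-2.62, 2.62], [-0.44, 2.09], [-1.27, 1.32], [0.08, 2.57], [-1.32, 4.46], [0.12, 2], [-2.74, 2.74]. Speed limits (rad/s): [2.22, 2.22, 3.01, 3.01, 3.14, 3.14, 3.14].

## Interface

Orientations are given as a rotation vector (axis times angle).
In Python, from cell import observe, get_image, sign_off gives the robot as it stands.
- The arm moves only by the tool arm_command, never from a script. Its argument "deltas" is a list of rows, each an object with "xyz": the shift along the tool's x, y, z in cm, a list of three; "turn": the turn about the tool's z in degrees; "jaw": the closure in counts, from 0 (fully open) to 255 (shut). A call has 1 to 5 rows; each row is the pose to reach, as a shift and turn from the pose measured when the call began, along the tool's axes at that moment; what a row does not reach only later rows make up. A row lasts 1/12 s, in which the tool goes at most 41.7 mm and 7.16 degrees, less where a joint would pass 70% of its speed; a pose out of reach is approached as far as the arm can. A call with a gripper value outside its range is refused whole. The fingers move at their own pace and stop on an object; "force" is the grip in N (left out, the last holds). Time passes only in rows, so rows that repeat a pose let the fingers close. It gives the time, the measured TCP pose, the force and the opening at its end, in the units of the state.
- observe(): the state, without advancing time (a new reading comes with each control period).
- get_image(name): name is "scene" or "top"; returns a dict with "frame" (480x640x3 uint8, red, green, blue), "depth" (480x640 float32, m along the optical axis (not along the pixel's ray), 0 where there is no reading), "camera_matrix" (3x3 intrinsics, pixels), "cam_to_world" (4x4, takes a point from camera to world coordinates). Camera axes: x right, y up, looking along -z (the intrinsics and any distortion apply to the point x, -y, -z); pixel columns grow to the right and rows downward; lengths in m; the calibration is good to about 2 mm. A picture is of the moment at which its call begins.
- sign_off(): hands the job in, once; it reports no verdict.
The state is a dict: "clock": time; "joints": joint angles; "dq": joint speeds; "joint_efforts": joint torques, N m; "position": TCP position; "ee_rot": TCP orientation; "force": force on the tool from outside, world axes, zero at the start; "ft_torque": the same for the moment, N m; "width": opening from 0.0 (shut) to 1.0 (fully open).
Only numpy, scipy, OpenCV 4.12 (cv2) and the standard library are available. Lean on these libraries where they do the work, as an engineer would, in place of code of your own. Each camera call takes 0.05 s, during which the arm holds its last target.

## Task

Lift the loose heat sink off the tall power module and set it down, base down, in the grey tray without dropping it. Then push the tall module along the bench, never lifting or tipping it, straight out from between the low bricks that touch it and up to the test dock; press it square and gently against the sprung contact plate so that the plate gives about half its travel for a second, then let go, leaving the module resting against the plate. Leave the low bricks and everything else where they are.

Things in the scene. Friction and masses are not known exactly. Their poses are not given: they have to be found in the camera images.
- module: the tall power module: flat aluminium box, 90 mm (its x) by 95 mm (its y) by 45 mm high, 0.25 to 0.49 kg, loose on the bench; origin at the centre of its underside, z up. Low bricks touch its +y face (brick_back) and its two x faces; its -y face is free and looks at the dock, 70 to 95 mm away. Sliding it takes about 1 to 4 N.
- brick_back: low aluminium brick, 70 mm (x) by 40 mm (y) by 20 mm high, about 0.1 kg, touching the module's +y face, so that only the upper 25 mm of that face can be reached; origin at the centre of its underside; must stay put
- brick_near: low aluminium brick, 40 mm (x) by 60 mm (y) by 20 mm high, about 0.12 kg, touching the module's -x face; origin at the centre of its underside; must stay put
- brick_far: the same brick on the module's +x face; must stay put
- heatsink: finned aluminium heat sink lying loose on top of the module: 40 mm (its x) by 56 mm (its y) by 25 mm high, 0.09 kg; five upright fins run along its y, the outer two flush with the base's sides, so it can be gripped across x (40 mm); origin at the centre of its underside
- tray: grey open plastic tray fixed to the bench, 160 mm (x) by 150 mm (y), 25 mm high, walls 4 mm, floor 4 mm thick; origin at the centre of its underside
- dock: test dock fixed to the bench: grey housing 170 mm (x) by 75 mm (y) by 55 mm high, front face at its y = -45 mm; a brass contact plate on two rods stands in front of it, facing the dock's +y. Origin at bench level, z up. At the start the module faces it nearly square (within 0.06 rad) and centred in x (within about 20 mm).
- meter: red hand-held multimeter lying on the bench to the left, beyond the cluster, 85 by 160 by 42 mm; leave alone
- screwdriver: screwdriver lying on the bench to the left; leave alone
- spool: white spool, 56 mm across, 44 mm high, standing on the bench to the right; leave alone
- plate_front (a point): fixed point on the dock 22 mm above its origin, same axes: the foremost place of the brass plate's face. Plate 130 mm wide (x), 4 to 40 mm high; set by hand, its face stands 0 to 18 mm behind this point (-y), not measured: see or feel it. It gives in -y on a spring, 1 N per mm, by up to 12 mm (12 N), then is hard; over 20 N damages it.
Things that resemble listed ones, but are neither listed nor needed, are in the scene too. There is more than one size of the tray; the one meant has the size given above. Leave any pink look-alike of the module alone.

How it is judged:
By the outcome, as a careful person would: the job done as asked, in the order asked, and still so for the second after the job is handed in, with the robot touching nothing.
It also fails if it takes over 69 s, if anything falls off the work surface, if the arm or the gripper's body presses on something with over 40 N, if the wrist force passes 120 N, or if a joint passes its speed limit or range.

## Working session

There is one attempt and no reset: what is moved stays moved. The work goes in short steps, Python scripts to look and compute and a tool call to move; the robot and the scene stay as the last step left them, time stands still between calls to the robot, and variables do not carry over. Pictures are saved under pics/ and viewed, and the job is handed in when it is done.

Besides the shell and the picture viewer there is one more tool, called after ">>>" in YAML: its name, and indented under it one key for each argument. arm_command: Moves the arm, as the interface text tells. Its arguments: {"type":"object","properties":{"deltas":{"type":"array","items":{"type":"object","properties":{"xyz":{"type":"array","items":{"type":"number"}},"turn":{"type":"number"},"jaw":{"type":"number"}}}},"force":{"type":"number"}},"required":["deltas"]}

```bash
mkdir -p pics; ls
cat > h.py <<'E'
import numpy as np, cv2, pickle
from cell import observe, get_image
def grab(n,tag):
    d=get_image(n); pickle.dump(d,open(f'pics/{tag}.pkl','wb'))
    cv2.imwrite(f'pics/{tag}.png',d['frame'][:,:,::-1]); return d
def load(tag): return pickle.load(open(f'pics/{tag}.pkl','rb'))
def cloud(d):
    K=d['camera_matrix'];T=d['cam_to_world'];z=d['depth']
    v,u=np.mgrid[0:z.shape[0],0:z.shape[1]]
    P=np.stack([(u-K[0,2])/K[0,0]*z,-(v-K[1,2])/K[1,1]*z,-z],-1)
    return P@T[:3,:3].T+T[:3,3]
def ray(d,u,v,h):
    K=d['camera_matrix'];T=d['cam_to_world']
    r=T[:3,:3]@np.array([(u-K[0,2])/K[0,0],-(v-K[1,2])/K[1,1],-1]);o=T[:3,3]
    return o+r*(h-o[2])/r[2]
E
python3 - <<'E'
from h import *
for n in('scene','top'):
    d=grab(n,n+'0'); print(n,d['camera_matrix'],d['cam_to_world'],[k for k in d])
print(observe())
E
```

```text
pics
scene [[528.6667887    0.         313.85212206]
 [  0.         528.6667887  241.9852024 ]
 [  0.           0.           1.        ]] [[-0.64791759 -0.52915088  0.54790706  1.09589746]
 [ 0.76170884 -0.44862308  0.46747939  0.57637552]
 [-0.00156337  0.72023377  0.69372968  0.87597654]
 [ 0.          0.          0.          1.        ]] ['frame', 'depth', 'camera_matrix', 'cam_to_world']
top [[485.1960449    0.         325.80373578]
 [  0.         485.1960449  235.44145969]
 [  0.           0.           1.        ]] [[-0.01665443  0.99510102 -0.09745047  0.37077382]
 [-0.99985307 -0.01697052 -0.00241555 -0.01742409]
 [-0.0040575   0.09739592  0.99523744  1.08103007]
 [ 0.          0.          0.          1.        ]] ['frame', 'depth', 'camera_matrix', 'cam_to_world']
{'clock': 0.1, 'joints': array([ 1.18942995,  0.43516237,  0.02498709,  1.57399858, -0.01155617,
        1.13399275, -0.07511291]), 'dq': array([-0.00083036, -0.00193827, -0.00030432, -0.00220375, -0.00171727,
       -0.00080455,  0.00027126]), 'joint_efforts': array([ 2.87833529e-03, -6.69124889e+01,  9.87818688e-01, -3.15140748e+01,
       -6.05910807e-02,  3.74767603e-02, -3.79594724e-05]), 'position': array([ 0.17178436, -0.60045806,  0.2260209 ]), 'ee_rot': array([-3.10978616e+00, -4.36160512e-01,  5.78038443e-04]), 'force': array([-0.10444415, -0.13766067,  0.93949922]), 'ft_torque': array([ 0.03927823,  0.03325383, -0.02303769]), 'width': 0.9997791877595414}
```

View pics/scene0.png

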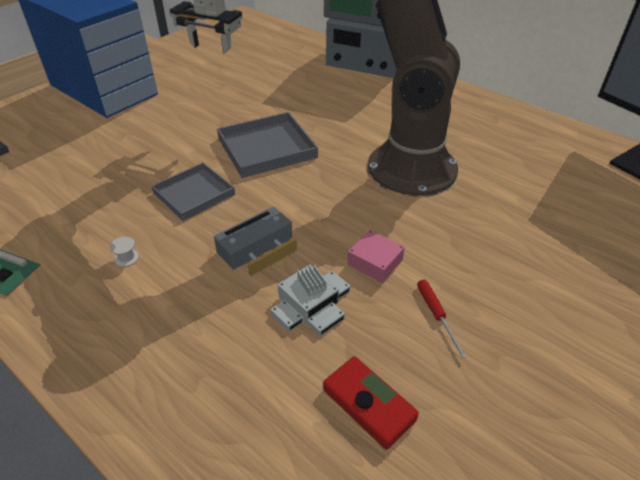

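View pics/top0.png

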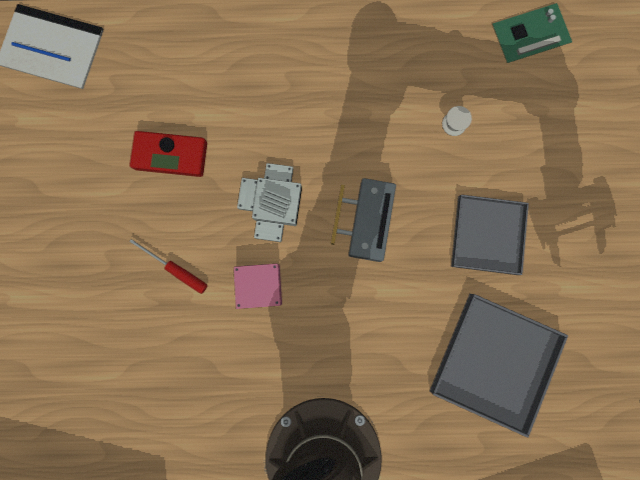

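The top view shows the module cluster near (275,202), the dock near (372,220) with its brass plate near (338,215), the small tray near (490,235) and a large tray near (500,362). Next I measure them.

Run:
```python
from h import *
d=load('top0');P=cloud(d)
s=load('scene0');Q=cloud(s)
print('bench z',np.median(P[300:340,100:200,2]),'zero frac',(d['depth']==0).mean())
def rect(P,m,name):
    p=P[m][:,:2].astype(np.float32)
    if len(p)<8: print(name,len(p));return
    (c,sz,a)=cv2.minAreaRect(p*1000); print(name,len(p),np.round(c,1),np.round(sz,1),round(a,1), 'z',np.round(np.median(P[m][:,2])*1000,1))
def box(P,u0,u1,v0,v1):
    m=np.zeros(P.shape[:2],bool);m[v0:v1,u0:u1]=1;return m
z=P[...,2]
b=box(P,230,310,155,250)
def big(m):
    n,l,st,c=cv2.connectedComponentsWithStats(m.astype(np.uint8)); 
    out=[l==i for i in range(1,n) if st[i,4]>25]; return sorted(out,key=lambda q:-q.sum())
for nm,lo,hi,bx in [('mod',.038,.052,b),('hs',.062,.08,b),('hs+mod',.038,.08,b),('brick',.014,.026,b),('dock',.047,.062,box(P,345,405,165,275)),('plate',.02,.046,box(P,325,348,175,255)),
  ('tray rim',.018,.032,box(P,445,535,185,285)),('bigtray',.018,.032,box(P,425,575,285,440)),('pink',.03,.06,box(P,225,290,255,315))]:
    for q in big(bx&(z>lo)&(z<hi))[:4]: rect(P,q,nm)
W=np.concatenate([Q.reshape(-1,3)]);
hsv=cv2.cvtColor(s['frame'],cv2.COLOR_RGB2HSV); 
m=(hsv[...,0]>15)&(hsv[...,0]<30)&(hsv[...,1]>110)&box(Q,240,310,230,280)&(Q[...,2]>.008)
m&=Q[...,2]<.045
pp=Q[m];print('plate scene',m.sum(),pp.min(0),pp.max(0)); rect(Q,m,'plate')
for T,n in((d,'top0'),(s,'scene0')):
    pass
cv2.imwrite('pics/c1.png',cv2.resize(d['frame'][150:290,220:410,::-1],None,fx=4,fy=4,interpolation=2))
cv2.imwrite('pics/c2.png',cv2.resize(s['frame'][195:345,205:365,::-1],None,fx=4,fy=4,interpolation=2)[:600])
```

```text
bench z -0.0007093004073949194 zero frac 0.004150390625
mod 1476 [550.6  91.9] [95.3 90.3] 81.0 z 44.8
hs 44 [540.7  93.3] [54.8  3. ] 67.0 z 69.0
hs 43 [549.4  89.3] [54.8  3.2] 68.0 z 69.4
hs 42 [532.3  97.1] [55.6  2.9] 67.4 z 68.5
hs 41 [558.2  86.7] [55.7  2.9] 67.3 z 68.4
hs+mod 1804 [550.6  91.9] [95.3 90.3] 81.0 z 45.5
brick 515 [488.2 111.9] [60.9 41. ] 81.1 z 19.3
brick 498 [571.4 159.4] [36.2 70. ] 81.0 z 19.3
brick 424 [618.3  89.3] [60.7 36. ] 81.0 z 19.6
dock 2748 [ 505.6 -114.7] [ 75.2 170. ] 79.0 z 54.6
plate 300 [517.2 -52.4] [ 32.8 129. ] 79.0 z 38.2
tray rim 642 [ 471.5 -375.6] [152.  160.9] 81.5 z 23.5
bigtray 341 [ 151.4 -469.7] [ 11.7 224.5] 66.3 z 25.0
bigtray 198 [ 238.9 -281.4] [  4.1 226.6] 65.1 z 25.3
pink 1912 [367.6 135. ] [90.  95.9] 3.1 z 44.2
plate scene 628 [ 0.4557326  -0.05628011  0.00805958] [ 0.58348193 -0.02253264  0.04464988]
plate 628 [519.2 -38.6] [ 11.3 130. ] 78.8 z 28.0
```

View pics/c1.png

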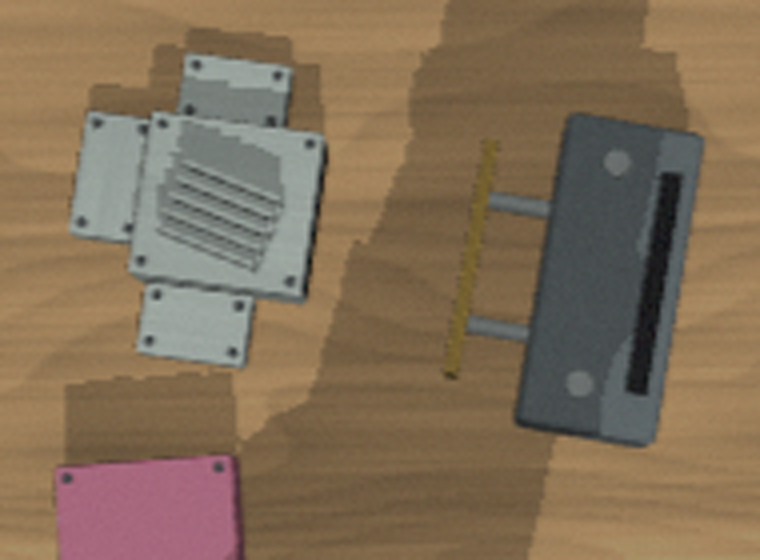

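View pics/c2.png

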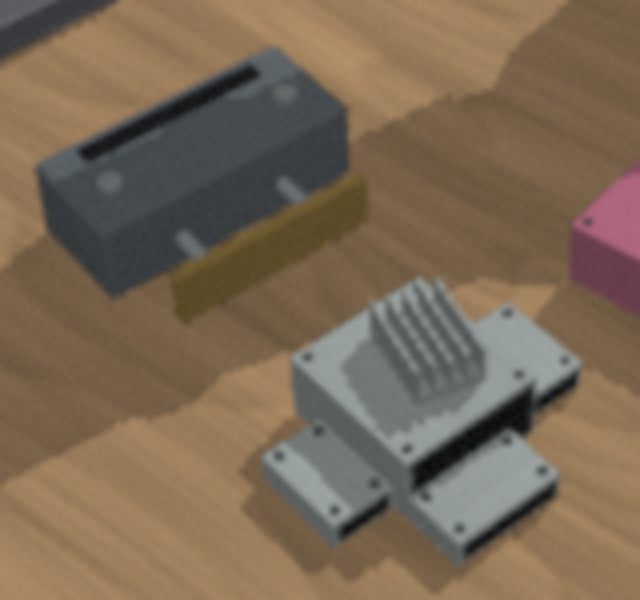

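Run:
```python
from h import *
d=load('top0');P=cloud(d);s=load('scene0');Q=cloud(s)
m=np.zeros(P.shape[:2],bool);m[155:250,230:310]=1
m&=(P[...,2]>.05)&(P[...,2]<.08)
print('hs all',cv2.minAreaRect((P[m][:,:2]*1000).astype(np.float32)))
m=np.zeros(Q.shape[:2],bool);m[255:310,280:340]=1
m&=(Q[...,2]>.055)&(Q[...,2]<.08)
print('hs scene',cv2.minAreaRect((Q[m][:,:2]*1000).astype(np.float32)))
m=np.zeros(Q.shape[:2],bool);m[255:325,270:345]=1
m&=(Q[...,2]>.04)&(Q[...,2]<.05)
print('mod scene',cv2.minAreaRect((Q[m][:,:2]*1000).astype(np.float32)))
m=np.zeros(Q.shape[:2],bool);m[200:270,210:300]=1
m&=(Q[...,2]>.05)&(Q[...,2]<.06)
print('dock scene',cv2.minAreaRect((Q[m][:,:2]*1000).astype(np.float32)))
a=np.radians(79);ex=np.array([np.sin(a),-np.cos(a)]);ey=np.array([np.cos(a),np.sin(a)])
o=np.array([.5056,-.1147])+.0825*ey;print('dock origin',o)
hsv=cv2.cvtColor(s['frame'],cv2.COLOR_RGB2HSV)
m=np.zeros(Q.shape[:2],bool);m[230:280,240:310]=1
m&=(hsv[...,1]>110)&(Q[...,2]>.012)&(Q[...,2]<.035)
q=(Q[m][:,:2]-o);y=q@ey*1000;x=q@ex*1000;k=(abs(x)<62)
print('plate y pct',np.percentile(y[k],[5,25,50,75,95]),np.polyfit(x[k],y[k],1))
m=np.zeros(P.shape[:2],bool);m[175:255,325:348]=1
m&=(P[...,2]>.034)&(P[...,2]<.046)
q=(P[m][:,:2]-o);print('plate top y pct',np.percentile(q@ey*1000,[2,5,25,50,75,95,98]))
mf=np.array([.5506,.0919])-.0475*np.array([np.cos(np.radians(81)),np.sin(np.radians(81))])
print('mod front in dock',(mf-o)@ex,(mf-o)@ey)
```

```text
hs all ((538.6199951171875, 88.12007141113281), (68.0976333618164, 40.17610549926758), 67.33548736572266)
hs scene ((539.4398803710938, 93.40530395507812), (60.433170318603516, 42.65345764160156), 66.0972671508789)
mod scene ((550.4859619140625, 93.26575469970703), (97.1595230102539, 91.2610092163086), 81.78981018066406)
dock scene ((504.98236083984375, -113.78141021728516), (81.87814331054688, 170.2772979736328), 79.27125549316406)
dock origin [ 0.52134174 -0.03371576]
plate y pct [-5.47841227 -4.35812882 -3.35449834 -2.40685987 -0.875438  ] [-0.00360332 -3.32805068]
plate top y pct [-10.55670918 -10.30606571  -8.76744243  -6.7883878   -4.77863346
  -3.1336431   -2.87306639]
mod front in dock 0.006409810903719474 0.08141951660882482
```

```bash
cat >> h.py <<'E'
from scipy.spatial.transform import Rotation as Ro
def rel(x,y,z,ang):
    o=observe();R=Ro.from_rotvec(o['ee_rot']).as_matrix()
    dl=R.T@(np.array([x,y,z])-o['position'])*100
    cur=np.degrees(np.arctan2(R[1,1],R[0,1]))
    print('clk',round(o['clock'],2),'pos',np.round(o['position'],4),'yang',round(cur,2),'tilt',np.round(R[:,2],4),'F',np.round(o['force'],2),'w',round(o['width'],3))
    print('xyz',np.round(dl,2),'turn',round((cur-ang+180)%360-180,2))
E
python3 -c "
from h import *
rel(.5407,.0933,.20,-22.5)"
```

```text
clk 0.1 pos [ 0.1718 -0.6005  0.226 ] yang -74.03 tilt [-6.0e-04  1.3e-03 -1.0e+00] F [-0.1  -0.14  0.94] w 1.0
xyz [ 54.55 -56.55   2.67] turn -51.53
```

>>> arm_command:
  deltas:
    - {"xyz":[54.5,-56.5,2.7],"turn":-51.5,"jaw":0}
    - {"xyz":[54.5,-56.5,2.7],"turn":-51.5,"jaw":0}
    - {"xyz":[54.5,-56.5,2.7],"turn":-51.5,"jaw":0}
    - {"xyz":[54.5,-56.5,2.7],"turn":-51.5,"jaw":0}
    - {"xyz":[54.5,-56.5,2.7],"turn":-51.5,"jaw":0}

```text
clock: 0.52
position: [0.27, -0.415, 0.2193]
ee_rot: [-2.821, -1.38, 0.0]
force: [0.7, -1.2, 0.0]
width: 1.002
```

```bash
python3 -c "
from h import *
rel(.5407,.0933,.20,-22.5)"
```

```text
clk 0.52 pos [ 0.27   -0.415   0.2193] yang -37.88 tilt [-6.0e-04  1.2e-03 -1.0e+00] F [ 0.67 -1.21  0.03] w 1.002
xyz [56.74 -9.84  1.97] turn -15.38
```

>>> arm_command:
  deltas:
    - {"xyz":[56.7,-9.8,2.0],"turn":-15.4,"jaw":0}
    - {"xyz":[56.7,-9.8,2.0],"turn":-15.4,"jaw":0}
    - {"xyz":[56.7,-9.8,2.0],"turn":-15.4,"jaw":0}
    - {"xyz":[56.7,-9.8,2.0],"turn":-15.4,"jaw":0}
    - {"xyz":[56.7,-9.8,2.0],"turn":-15.4,"jaw":0}

```text
clock: 0.93
position: [0.3676, -0.2313, 0.2123]
ee_rot: [-2.611, -1.745, 0.0]
force: [1.1, -1.0, -0.1]
width: 0.999
```

```bash
python3 -c "
from h import *
rel(.5407,.0933,.20,-22.5)"
```

```text
clk 0.93 pos [ 0.3676 -0.2313  0.2123] yang -22.49 tilt [-8.e-04  1.e-03 -1.e+00] F [ 1.12 -1.04 -0.06] w 0.999
xyz [36.61  3.58  1.25] turn 0.01
```

>>> arm_command:
  deltas:
    - {"xyz":[20,2,0.7],"turn":0}
    - {"xyz":[20,2,0.7],"turn":0}
    - {"xyz":[20,2,0.7],"turn":0}
    - {"xyz":[20,2,0.7],"turn":0}
    - {"xyz":[20,2,0.7],"turn":0}

```text
schema error: expected keys xyz, turn, jaw
```

>>> arm_command:
  deltas:
    - {"xyz":[16.6,1.6,0.5],"turn":0}
    - {"xyz":[16.6,1.6,0.5],"turn":0}
    - {"xyz":[16.6,1.6,0.5],"turn":0}
    - {"xyz":[16.6,1.6,0.5],"turn":0}
    - {"xyz":[16.6,1.6,0.5],"turn":0}

```text
schema error: expected keys xyz, turn, jaw
```

```bash
python3 -c "
from h import *
rel(.5407,.0933,.049,-22.5); grab('scene','s1')"
```

```text
clk 0.93 pos [ 0.3676 -0.2313  0.2123] yang -22.49 tilt [-8.e-04  1.e-03 -1.e+00] F [ 1.12 -1.04 -0.06] w 0.999
xyz [36.6   3.6  16.35] turn 0.01
```

View pics/s1.png

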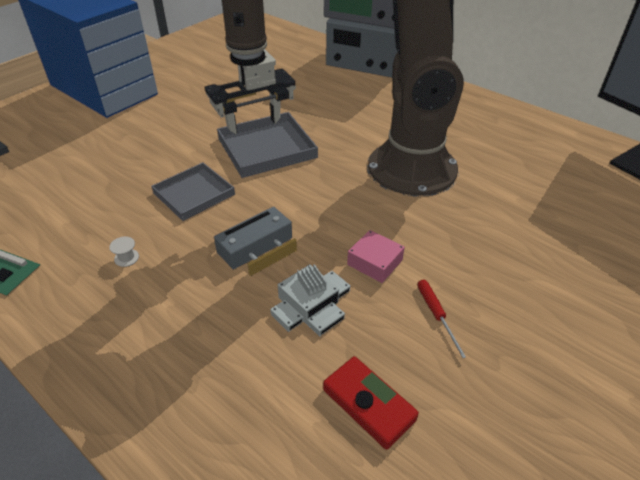

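The rows need a jaw value, so both moves were refused. The arm is still at (250,90), over the large tray, and the scene is untouched.

>>> arm_command:
  deltas:
    - {"xyz":[20,2,0.7],"turn":0,"jaw":0}
    - {"xyz":[20,2,0.7],"turn":0,"jaw":0}
    - {"xyz":[20,2,0.7],"turn":0,"jaw":0}
    - {"xyz":[20,2,0.7],"turn":0,"jaw":0}
    - {"xyz":[20,2,0.7],"turn":0,"jaw":0}

```text
clock: 1.4
position: [0.464, -0.047, 0.2064]
ee_rot: [-2.603, -1.754, -0.005]
force: [0.5, -1.1, 0.6]
width: 0.999
```

>>> arm_command:
  deltas:
    - {"xyz":[16.6,1.6,0.5],"turn":0,"jaw":0}
    - {"xyz":[16.6,1.6,0.5],"turn":0,"jaw":0}
    - {"xyz":[16.6,1.6,0.5],"turn":0,"jaw":0}
    - {"xyz":[16.6,1.6,0.5],"turn":0,"jaw":0}
    - {"xyz":[16.6,1.6,0.5],"turn":0,"jaw":0}

```text
clock: 1.82
position: [0.5428, 0.1097, 0.202]
ee_rot: [-2.593, -1.763, -0.012]
force: [0.2, 0.3, 0.2]
width: 0.997
```

```bash
python3 -c "
from h import *
rel(.5407,.0933,.049,-22.5)"
```

```text
clk 1.82 pos [0.5428 0.1097 0.202 ] yang -21.56 tilt [ 0.0026  0.0095 -1.    ] F [0.17 0.3  0.16] w 0.997
xyz [-1.75  0.42 15.28] turn 0.94
```

>>> arm_command:
  deltas:
    - {"xyz":[-1.0,0.2,4],"turn":0.5,"jaw":0}
    - {"xyz":[-1.7,0.4,7],"turn":0.9,"jaw":0}
    - {"xyz":[-1.7,0.4,9],"turn":0.9,"jaw":0}
    - {"xyz":[-1.7,0.4,9],"turn":0.9,"jaw":0}
    - {"xyz":[-1.7,0.4,9],"turn":0.9,"jaw":0}

```text
clock: 2.23
position: [0.5399, 0.093, 0.1112]
ee_rot: [-2.605, -1.742, -0.008]
force: [0.3, 0.8, 0.3]
width: 0.998
```

```bash
python3 -c "
from h import *
rel(.5407,.0933,.049,-22.5);grab('top','t2')"
```

```text
clk 2.23 pos [0.5399 0.093  0.1112] yang -22.45 tilt [ 2.0e-04  9.3e-03 -1.0e+00] F [0.26 0.77 0.32] w 0.998
xyz [0.01 0.08 6.22] turn 0.05
```

View pics/t2.png

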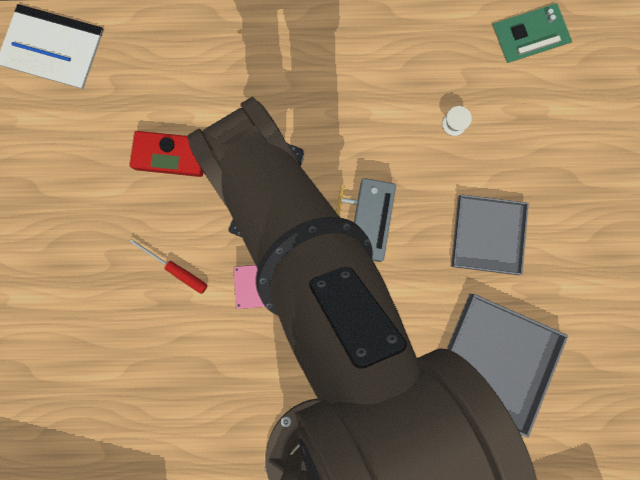

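>>> arm_command:
  deltas:
    - {"xyz":[0,0.1,2],"turn":0,"jaw":0}
    - {"xyz":[0,0.1,4],"turn":0,"jaw":0}
    - {"xyz":[0,0.1,5.5],"turn":0,"jaw":0}
    - {"xyz":[0,0.1,6.2],"turn":0,"jaw":0}
    - {"xyz":[0,0.1,6.2],"turn":0,"jaw":0}
  force: 12

```text
clock: 2.7
position: [0.5422, 0.0938, 0.0507]
ee_rot: [-2.606, -1.743, -0.012]
force: [-0.5, -0.3, 0.5]
width: 1.0
```

```bash
python3 -c "
from h import *
rel(.5407,.0933,.049,-22.5);d=grab('scene','s2')
cv2.imwrite('pics/c3.png',cv2.resize(d['frame'][180:350,200:400,::-1],None,fx=3.5,fy=3.5,interpolation=2))"
```

```text
clk 2.7 pos [0.5422 0.0938 0.0507] yang -22.45 tilt [ 0.0028  0.01   -0.9999] F [-0.53 -0.25  0.51] w 1.0
xyz [-0.11 -0.12  0.17] turn 0.05
```

View pics/c3.png

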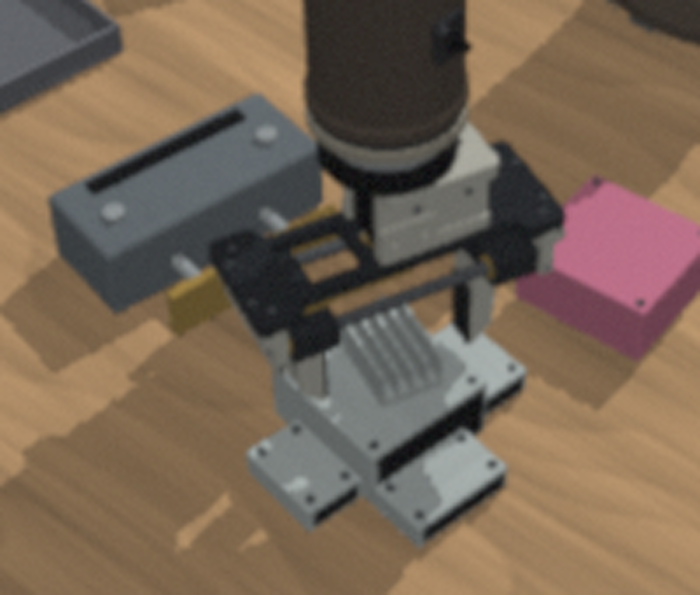

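The picture shows the heat sink's fins centred between the fingers, just above the module top (crop about (395,355)), so I close.

>>> arm_command:
  deltas:
    - {"xyz":[-0.1,-0.1,0],"turn":0,"jaw":100}
    - {"xyz":[-0.1,-0.1,0],"turn":0,"jaw":160}
    - {"xyz":[-0.1,-0.1,0],"turn":0,"jaw":200}
    - {"xyz":[-0.1,-0.1,0],"turn":0,"jaw":200}
    - {"xyz":[-0.1,-0.1,0],"turn":0,"jaw":200}
  force: 12

```text
clock: 3.17
position: [0.5415, 0.0934, 0.0519]
ee_rot: [-2.606, -1.743, -0.015]
force: [-0.6, 0.2, -0.2]
width: 0.686
```

>>> arm_command:
  deltas:
    - {"xyz":[0,0,0],"turn":0,"jaw":200}
    - {"xyz":[0,0,0],"turn":0,"jaw":200}
    - {"xyz":[0,0,0],"turn":0,"jaw":200}
    - {"xyz":[0,0,0],"turn":0,"jaw":200}
    - {"xyz":[0,0,0],"turn":0,"jaw":200}
  force: 15

```text
clock: 3.58
position: [0.5415, 0.0935, 0.0519]
ee_rot: [-2.606, -1.743, -0.015]
force: [-0.2, 0.3, 0.9]
width: 0.438
```

>>> arm_command:
  deltas:
    - {"xyz":[0,0,0],"turn":0,"jaw":200}
    - {"xyz":[0,0,-0.5],"turn":0,"jaw":200}
    - {"xyz":[0,0,-1.5],"turn":0,"jaw":200}
    - {"xyz":[0,0,-3],"turn":0,"jaw":200}
    - {"xyz":[0,0,-4],"turn":0,"jaw":200}
  force: 20

```text
clock: 4.0
position: [0.5417, 0.0933, 0.0935]
ee_rot: [-2.606, -1.743, -0.016]
force: [0.3, 0.4, -0.0]
width: 0.432
```

```bash
python3 -c "
from h import *
rel(.4715,-.3756,.16,-22.5);d=grab('scene','s3')
cv2.imwrite('pics/c4.png',cv2.resize(d['frame'][180:350,200:400,::-1],None,fx=3.5,fy=3.5,interpolation=2))"
```

```text
clk 4.0 pos [0.5417 0.0933 0.0935] yang -22.44 tilt [ 0.0052  0.0106 -0.9999] F [ 0.32  0.35 -0.05] w 0.432
xyz [-45.94  11.41  -7.18] turn 0.06
```

View pics/c4.png

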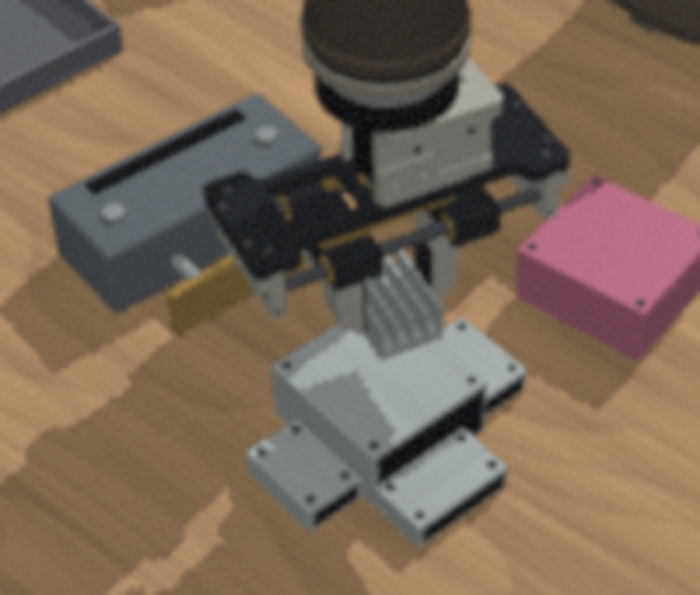

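The heat sink is held level above the module (crop about (400,310)), and the module has not moved. On to the tray.

>>> arm_command:
  deltas:
    - {"xyz":[-2,0.5,-2],"turn":0,"jaw":200}
    - {"xyz":[-5,1.2,-4],"turn":0,"jaw":200}
    - {"xyz":[-8,2,-6],"turn":0,"jaw":200}
    - {"xyz":[-11,2.8,-7],"turn":0,"jaw":200}
    - {"xyz":[-14,3.5,-7.2],"turn":0,"jaw":200}

```text
clock: 4.47
position: [0.5222, -0.0513, 0.168]
ee_rot: [-2.609, -1.746, -0.025]
force: [0.7, -0.1, -0.8]
width: 0.437
```

>>> arm_command:
  deltas:
    - {"xyz":[-3,0.7,0],"turn":0,"jaw":200}
    - {"xyz":[-6,1.5,0],"turn":0,"jaw":200}
    - {"xyz":[-9.5,2.3,0],"turn":0,"jaw":200}
    - {"xyz":[-13,3.2,0],"turn":0,"jaw":200}
    - {"xyz":[-16,4,0],"turn":0,"jaw":200}

```text
clock: 4.88
position: [0.4973, -0.2171, 0.1663]
ee_rot: [-2.611, -1.745, -0.025]
force: [0.6, 0.1, -1.3]
width: 0.433
```

>>> arm_command:
  deltas:
    - {"xyz":[-3.5,0.8,0],"turn":0,"jaw":200}
    - {"xyz":[-7,1.7,0],"turn":0,"jaw":200}
    - {"xyz":[-10,2.4,0],"turn":0,"jaw":200}
    - {"xyz":[-12,3,0],"turn":0,"jaw":200}
    - {"xyz":[-12,3,0],"turn":0,"jaw":200}

```text
clock: 5.3
position: [0.4769, -0.3457, 0.1646]
ee_rot: [2.618, 1.735, 0.021]
force: [0.1, 0.4, -1.3]
width: 0.436
```

```bash
python3 -c "
from h import *
rel(.4715,-.3756,.03,-22.5)"
```

```text
clk 5.3 pos [ 0.4769 -0.3457  0.1646] yang -22.93 tilt [ 0.0116  0.0068 -0.9999] F [ 0.08  0.41 -1.29] w 0.436
xyz [-3.11  0.56 13.44] turn -0.43
```

>>> arm_command:
  deltas:
    - {"xyz":[-3.1,0.6,3],"turn":0,"jaw":200}
    - {"xyz":[-3.1,0.6,6.5],"turn":0,"jaw":200}
    - {"xyz":[-3.1,0.6,10],"turn":0,"jaw":200}
    - {"xyz":[-3.1,0.6,12.5],"turn":0,"jaw":200}
    - {"xyz":[-3.1,0.6,13.4],"turn":0,"jaw":200}

```text
clock: 5.72
position: [0.4697, -0.3739, 0.0266]
ee_rot: [-2.614, -1.733, -0.018]
force: [0.8, -0.1, 0.2]
width: 0.434
```

>>> arm_command:
  deltas:
    - {"xyz":[0,0,0.3],"turn":0,"jaw":200}
    - {"xyz":[0,0,0.6],"turn":0,"jaw":200}
    - {"xyz":[0,0,0.8],"turn":0,"jaw":200}
    - {"xyz":[0,0,1.0],"turn":0,"jaw":200}
    - {"xyz":[0,0,1.0],"turn":0,"jaw":200}

```text
clock: 6.13
position: [0.4706, -0.3742, 0.0177]
ee_rot: [-2.616, -1.734, -0.019]
force: [-0.3, -0.5, -1.2]
width: 0.432
```

```bash
python3 -c "
from h import *
rel(.4715,-.3756,.011,-22.5);d=grab('scene','s4')
cv2.imwrite('pics/c5.png',cv2.resize(d['frame'][90:240,120:300,::-1],None,fx=4,fy=4,interpolation=2))"
```

```text
clk 6.13 pos [ 0.4706 -0.3742  0.0177] yang -22.92 tilt [ 0.0087  0.0092 -0.9999] F [-0.32 -0.46 -1.18] w 0.432
xyz [-0.1   0.14  0.67] turn -0.42
```

View pics/c5.png

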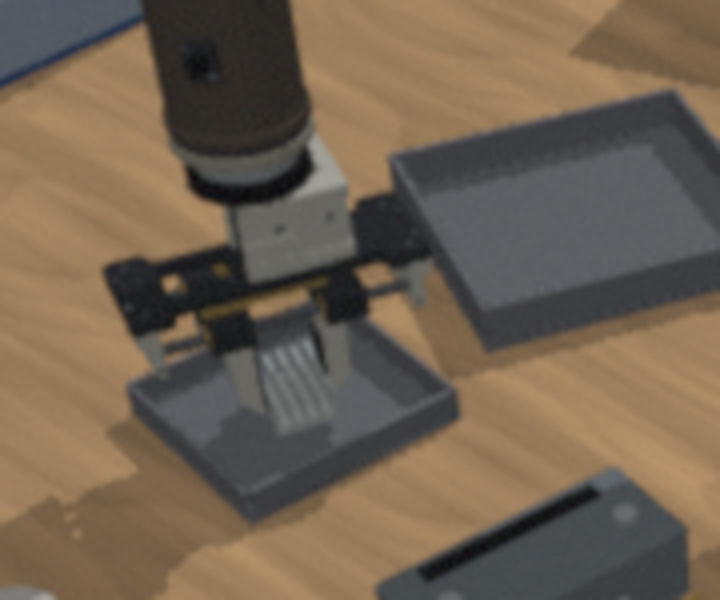

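The heat sink is inside the tray, just above its floor (crop about (295,400)). I lower it the last 7 mm.

>>> arm_command:
  deltas:
    - {"xyz":[0,0,0.2],"turn":0,"jaw":200}
    - {"xyz":[0,0,0.4],"turn":0,"jaw":200}
    - {"xyz":[0,0,0.5],"turn":0,"jaw":200}
    - {"xyz":[0,0,0.6],"turn":0,"jaw":200}
    - {"xyz":[0,0,0.6],"turn":0,"jaw":200}

```text
clock: 6.6
position: [0.4703, -0.3741, 0.0114]
ee_rot: [-2.616, -1.734, -0.019]
force: [-0.5, -0.4, -0.3]
width: 0.436
```

>>> arm_command:
  deltas:
    - {"xyz":[0,0,0.1],"turn":0,"jaw":200}
    - {"xyz":[0,0,0.1],"turn":0,"jaw":200}
    - {"xyz":[0,0,0.1],"turn":0,"jaw":200}

```text
clock: 6.85
position: [0.4705, -0.3741, 0.0109]
ee_rot: [-2.616, -1.734, -0.019]
force: [-1.2, 0.2, 5.2]
width: 0.432
```

>>> arm_command:
  deltas:
    - {"xyz":[0,0,0],"turn":0,"jaw":130}
    - {"xyz":[0,0,0],"turn":0,"jaw":100}
    - {"xyz":[0,0,0],"turn":0,"jaw":80}
    - {"xyz":[0,0,0],"turn":0,"jaw":80}
    - {"xyz":[0,0,0],"turn":0,"jaw":80}

```text
clock: 7.27
position: [0.4704, -0.3741, 0.0107]
ee_rot: [-2.616, -1.734, -0.019]
force: [0.3, -1.2, -0.3]
width: 0.677
```

>>> arm_command:
  deltas:
    - {"xyz":[0,0,-1.5],"turn":0,"jaw":80}
    - {"xyz":[0,0,-4],"turn":0,"jaw":80}
    - {"xyz":[0,0,-8],"turn":0,"jaw":80}
    - {"xyz":[0,0,-10],"turn":0,"jaw":80}
    - {"xyz":[0,0,-10],"turn":0,"jaw":80}

```text
clock: 7.68
position: [0.4723, -0.3765, 0.1158]
ee_rot: [2.615, 1.733, 0.023]
force: [0.6, 0.2, 0.1]
width: 0.684
```

```bash
python3 -c "
from h import *
a=np.radians(81);c=np.array([.5506,.0919])+(.0475+.0095+.012)*np.array([np.cos(a),np.sin(a)])
print(c)
rel(c[0],c[1],.10,-9);d=grab('scene','s5')
cv2.imwrite('pics/c6.png',cv2.resize(d['frame'][90:240,120:300,::-1],None,fx=4,fy=4,interpolation=2))"
```

```text
[0.56139398 0.1600505 ]
clk 7.68 pos [ 0.4723 -0.3765  0.1158] yang -22.93 tilt [ 0.0147  0.0049 -0.9999] F [0.56 0.23 0.11] w 0.684
xyz [ 52.87 -12.71   1.97] turn -13.93
```

View pics/c6.png

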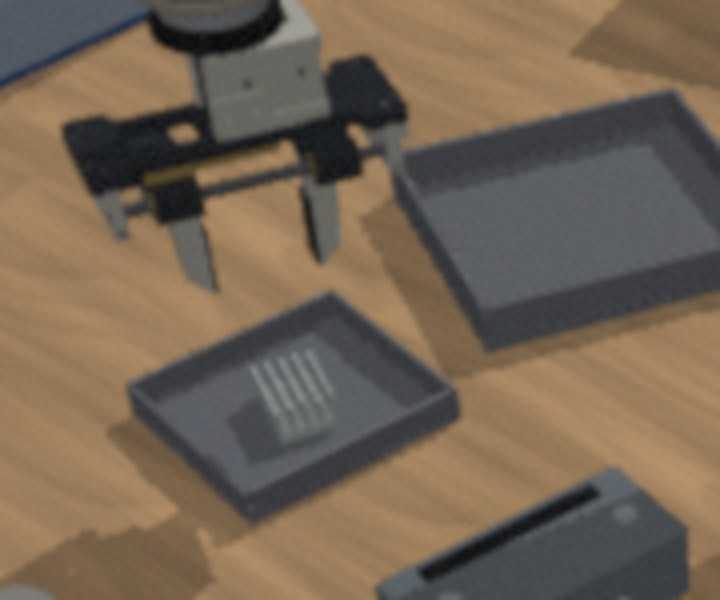

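The heat sink stands base down in the tray (crop about (295,390)). I go to the point behind the module.

>>> arm_command:
  deltas:
    - {"xyz":[4,-1,0],"turn":-3,"jaw":150}
    - {"xyz":[8,-2,0],"turn":-7,"jaw":150}
    - {"xyz":[12,-3,0],"turn":-11,"jaw":150}
    - {"xyz":[16,-4,0],"turn":-13.9,"jaw":150}
    - {"xyz":[19,-4.6,0],"turn":-13.9,"jaw":150}

```text
clock: 8.15
position: [0.5021, -0.1792, 0.1141]
ee_rot: [2.383, 2.046, 0.021]
force: [0.8, -0.2, 0.5]
width: 0.42
```

```bash
python3 -c "
from h import *
rel(.5614,.160,.10,-9)"
```

```text
clk 8.15 pos [ 0.5021 -0.1792  0.1141] yang -8.71 tilt [ 0.0108  0.0081 -0.9999] F [ 0.76 -0.16  0.5 ] w 0.42
xyz [34.41  0.72  1.75] turn 0.29
```

>>> arm_command:
  deltas:
    - {"xyz":[4,0.1,0],"turn":0,"jaw":150}
    - {"xyz":[8,0.2,0],"turn":0,"jaw":150}
    - {"xyz":[12,0.2,0],"turn":0,"jaw":150}
    - {"xyz":[15,0.3,0],"turn":0,"jaw":150}
    - {"xyz":[18,0.4,0],"turn":0,"jaw":150}

```text
clock: 8.57
position: [0.5325, 0.0004, 0.1149]
ee_rot: [-2.382, -2.048, -0.019]
force: [-0.1, -0.5, 0.2]
width: 0.41
```

>>> arm_command:
  deltas:
    - {"xyz":[4,0.1,0],"turn":0,"jaw":150}
    - {"xyz":[8,0.2,0],"turn":0,"jaw":150}
    - {"xyz":[12,0.2,0],"turn":0,"jaw":150}
    - {"xyz":[15,0.3,0],"turn":0,"jaw":150}
    - {"xyz":[15.5,0.3,0],"turn":0,"jaw":150}

```text
clock: 8.98
position: [0.5579, 0.1607, 0.1159]
ee_rot: [-2.372, -2.054, -0.023]
force: [-0.5, 0.8, 0.1]
width: 0.414
```

```bash
python3 -c "
from h import *
rel(.5614,.160,.05,-9)"
```

```text
clk 8.98 pos [0.5579 0.1607 0.1159] yang -8.2 tilt [ 0.0085  0.0127 -0.9999] F [-0.49  0.78  0.06] w 0.414
xyz [-0.11  0.31  6.59] turn 0.8
```

>>> arm_command:
  deltas:
    - {"xyz":[-2,0,0],"turn":0,"jaw":150}
    - {"xyz":[-6,0,0],"turn":0,"jaw":150}

```text
clock: 9.15
position: [0.5487, 0.1083, 0.1144]
ee_rot: [-2.358, -2.064, -0.028]
force: [0.9, -1.1, -0.6]
width: 0.409
```

>>> arm_command:
  deltas:
    - {"xyz":[-4,0,0],"turn":0.8,"jaw":150}

```text
clock: 9.23
position: [0.5425, 0.0683, 0.1125]
ee_rot: [-2.368, -2.051, -0.026]
force: [1.6, -2.0, -0.6]
width: 0.413
```

>>> arm_command:
  deltas:
    - {"xyz":[-4,0,0],"turn":0,"jaw":150}

```text
clock: 9.32
position: [0.5358, 0.0284, 0.1107]
ee_rot: [-2.365, -2.052, -0.025]
force: [0.9, -0.4, -0.3]
width: 0.412
```

>>> arm_command:
  deltas:
    - {"xyz":[-4,0,0],"turn":0,"jaw":150}

```text
clock: 9.4
position: [0.5288, -0.0129, 0.1089]
ee_rot: [-2.363, -2.053, -0.023]
force: [1.0, -1.6, 0.7]
width: 0.413
```

>>> arm_command:
  deltas:
    - {"xyz":[-4,0,0],"turn":0,"jaw":150}

```text
clock: 9.48
position: [0.5218, -0.0542, 0.107]
ee_rot: [-2.361, -2.052, -0.021]
force: [1.8, -1.2, -0.5]
width: 0.413
```

>>> arm_command:
  deltas:
    - {"xyz":[-2,0,0],"turn":0,"jaw":150}
    - {"xyz":[-2,0,0],"turn":0,"jaw":150}
    - {"xyz":[-2,0,0],"turn":0,"jaw":150}

```text
clock: 9.73
position: [0.5178, -0.0762, 0.1056]
ee_rot: [-2.365, -2.047, -0.019]
force: [0.2, 0.2, -0.4]
width: 0.41
```

```bash
python3 -c "
from h import *
rel(.5614,.160,.11,-9)"
```

```text
clk 9.73 pos [ 0.5178 -0.0762  0.1056] yang -8.24 tilt [-1.000e-04  1.830e-02 -9.998e-01] F [ 0.21  0.23 -0.4 ] w 0.41
xyz [ 2.4e+01  9.3e-01 -1.0e-02] turn 0.76
```

>>> arm_command:
  deltas:
    - {"xyz":[4,0.1,0],"turn":0.3,"jaw":150}
    - {"xyz":[8,0.3,0],"turn":0.8,"jaw":150}
    - {"xyz":[11,0.4,0],"turn":0.8,"jaw":150}
    - {"xyz":[12,0.5,0],"turn":0.8,"jaw":150}
    - {"xyz":[12,0.5,0],"turn":0.8,"jaw":150}

```text
clock: 10.15
position: [0.5399, 0.0475, 0.1078]
ee_rot: [-2.37, -2.038, -0.021]
force: [0.1, 0.1, -0.3]
width: 0.412
```

>>> arm_command:
  deltas:
    - {"xyz":[4,0.1,0],"turn":0,"jaw":150}
    - {"xyz":[8,0.3,0],"turn":0,"jaw":150}
    - {"xyz":[11,0.4,0],"turn":0,"jaw":150}
    - {"xyz":[12.3,0.4,0],"turn":0,"jaw":150}
    - {"xyz":[12.3,0.4,0],"turn":0,"jaw":150}

```text
clock: 10.57
position: [0.5618, 0.1729, 0.1102]
ee_rot: [-2.363, -2.044, -0.024]
force: [-0.6, -0.2, 0.1]
width: 0.408
```

```bash
python3 -c "
from h import *
rel(.5614,.160,.05,-9)"
```

```text
clk 10.57 pos [0.5618 0.1729 0.1102] yang -8.28 tilt [-1.000e-04  2.330e-02 -9.997e-01] F [-0.62 -0.21  0.07] w 0.408
xyz [-1.42  0.17  5.99] turn 0.72
```

>>> arm_command:
  deltas:
    - {"xyz":[-1.0,0.2,2],"turn":0.7,"jaw":150}
    - {"xyz":[-1.4,0.2,4],"turn":0.7,"jaw":150}
    - {"xyz":[-1.4,0.2,5.5],"turn":0.7,"jaw":150}
    - {"xyz":[-1.4,0.2,6],"turn":0.7,"jaw":150}
    - {"xyz":[-1.4,0.2,6],"turn":0.7,"jaw":150}

```text
clock: 10.98
position: [0.5606, 0.1581, 0.0484]
ee_rot: [-2.376, -2.027, -0.018]
force: [-0.3, 0.5, 0.9]
width: 0.412
```

```bash
python3 -c "
from h import *
rel(.5614,.160,.027,-9);d=grab('scene','s6')
cv2.imwrite('pics/c7.png',cv2.resize(d['frame'][180:350,200:400,::-1],None,fx=3.5,fy=3.5,interpolation=2))"
```

```text
clk 10.98 pos [0.5606 0.1581 0.0484] yang -9.05 tilt [-0.0031  0.0215 -0.9998] F [-0.25  0.48  0.89] w 0.412
xyz [0.16 0.06 2.14] turn -0.05
```

View pics/c7.png

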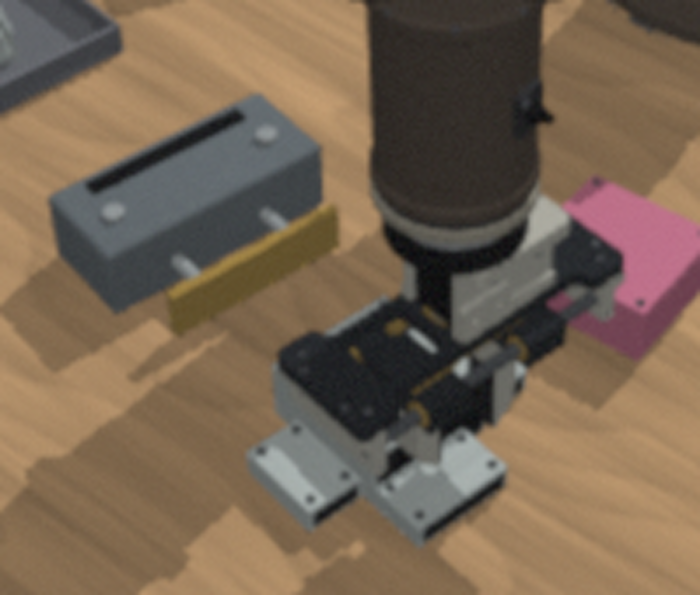

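>>> arm_command:
  deltas:
    - {"xyz":[0.1,0,0.8],"turn":0,"jaw":150}
    - {"xyz":[0.1,0,1.5],"turn":0,"jaw":150}
    - {"xyz":[0.1,0,2.1],"turn":0,"jaw":150}
    - {"xyz":[0.1,0,2.2],"turn":0,"jaw":150}
    - {"xyz":[0.1,0,2.2],"turn":0,"jaw":150}

```text
clock: 11.45
position: [0.5611, 0.1603, 0.0271]
ee_rot: [-2.375, -2.028, -0.02]
force: [0.2, -1.1, 0.2]
width: 0.41
```

```bash
python3 -c "
from h import *
rel(.5584,.141,.026,-9)"
```

```text
clk 11.45 pos [0.5611 0.1603 0.0271] yang -9.02 tilt [-0.0022  0.0221 -0.9998] F [ 0.25 -1.12  0.18] w 0.41
xyz [-1.95  0.03  0.07] turn -0.02
```

>>> arm_command:
  deltas:
    - {"xyz":[-0.4,0,0],"turn":0,"jaw":150}
    - {"xyz":[-0.8,0,0],"turn":0,"jaw":150}
    - {"xyz":[-1.1,0,0],"turn":0,"jaw":150}
    - {"xyz":[-1.4,0,0],"turn":0,"jaw":150}
    - {"xyz":[-1.7,0,0],"turn":0,"jaw":150}

```text
clock: 11.87
position: [0.5587, 0.1436, 0.0271]
ee_rot: [-2.375, -2.028, -0.021]
force: [0.2, 1.9, 0.4]
width: 0.415
```

```bash
python3 -c "
from h import *
rel(.5584,.141,.027,-9);d=grab('scene','s7')
cv2.imwrite('pics/c8.png',cv2.resize(d['frame'][180:350,200:400,::-1],None,fx=3.5,fy=3.5,interpolation=2))"
```

```text
clk 11.87 pos [0.5587 0.1436 0.0271] yang -9.02 tilt [-0.0015  0.0228 -0.9997] F [0.21 1.88 0.41] w 0.415
xyz [-0.26  0.01  0.  ] turn -0.02
```

View pics/c8.png

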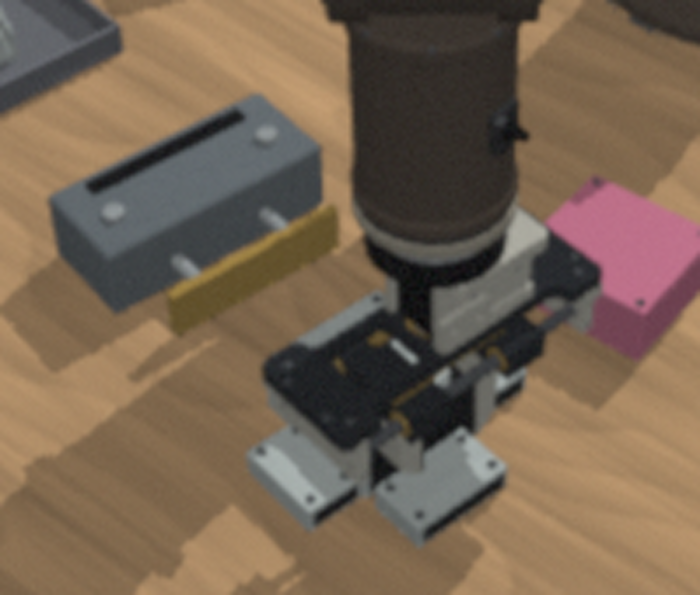

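Contact shows at about 1.9 N and the bricks have not moved. I keep pushing straight.

>>> arm_command:
  deltas:
    - {"xyz":[-0.4,0,0],"turn":0,"jaw":150}
    - {"xyz":[-0.8,0,0],"turn":0,"jaw":150}
    - {"xyz":[-1.2,0,0],"turn":0,"jaw":150}
    - {"xyz":[-1.6,0,0],"turn":0,"jaw":150}
    - {"xyz":[-2.0,0,0],"turn":0,"jaw":150}

```text
clock: 12.33
position: [0.5558, 0.1236, 0.027]
ee_rot: [-2.375, -2.028, -0.023]
force: [-0.2, 5.2, 4.2]
width: 0.412
```

```bash
python3 -c "
from h import *
a=np.radians(81);c=np.array([.5506,.0919])-.013*np.array([np.cos(a),np.sin(a)])
p=observe()['position'][:2]-np.array([.5506,.0919]);print('s,x',p@[np.cos(a),np.sin(a)],p@[np.sin(a),-np.cos(a)])
rel(c[0],c[1],.027,-9);d=grab('scene','s8')
cv2.imwrite('pics/c9.png',cv2.resize(d['frame'][180:350,200:400,::-1],None,fx=3.5,fy=3.5,interpolation=2))"
```

```text
s,x 0.032170360307231416 0.00019043623712217153
clk 12.33 pos [0.5558 0.1236 0.027 ] yang -9.02 tilt [-7.000e-04  2.340e-02 -9.997e-01] F [-0.22  5.19  4.24] w 0.412
xyz [-4.52 -0.02 -0.1 ] turn -0.02
```

View pics/c9.png

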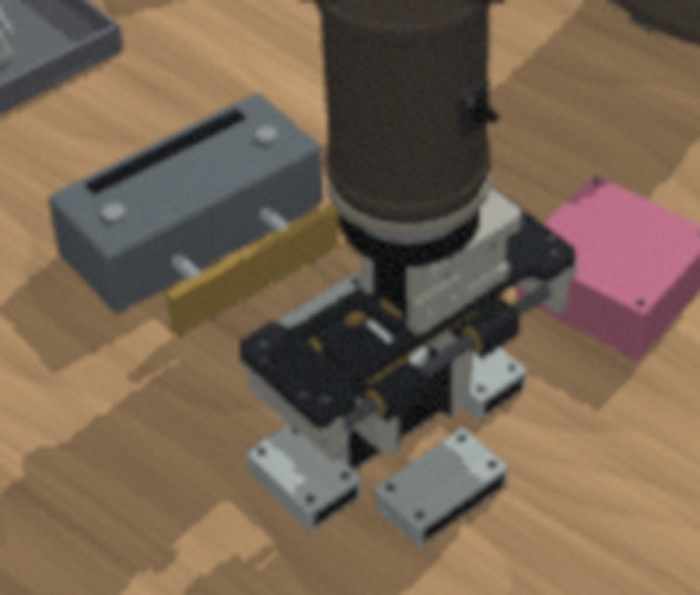

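Brick_back (crop (440,485)) and the side bricks are unmoved, and the module is sliding. The 4 N vertical force comes from the slightly tilted tool axis pushing down, so I correct for it.

>>> arm_command:
  deltas:
    - {"xyz":[-0.4,0,-0.01],"turn":0,"jaw":150}
    - {"xyz":[-0.8,0,-0.02],"turn":0,"jaw":150}
    - {"xyz":[-1.2,0,-0.03],"turn":0,"jaw":150}
    - {"xyz":[-1.6,0,-0.04],"turn":0,"jaw":150}
    - {"xyz":[-2.0,0,-0.05],"turn":0,"jaw":150}

```text
clock: 12.8
position: [0.5524, 0.102, 0.0268]
ee_rot: [-2.377, -2.027, -0.021]
force: [1.1, 2.6, 1.3]
width: 0.413
```

>>> arm_command:
  deltas:
    - {"xyz":[-0.4,0,-0.01],"turn":0,"jaw":150}
    - {"xyz":[-0.8,0,-0.02],"turn":0,"jaw":150}
    - {"xyz":[-1.2,0,-0.03],"turn":0,"jaw":150}
    - {"xyz":[-1.6,0,-0.04],"turn":0,"jaw":150}
    - {"xyz":[-2.0,0,-0.05],"turn":0,"jaw":150}

```text
clock: 13.22
position: [0.5491, 0.0817, 0.0268]
ee_rot: [-2.377, -2.027, -0.02]
force: [0.1, 2.5, 0.9]
width: 0.413
```

```bash
cat >> h.py <<'E'
def st(tag):
    a=np.radians(81);p=observe()['position'][:2]-np.array([.5506,.0919]);print('s,x mm',p@[np.cos(a),np.sin(a)]*1000,p@[np.sin(a),-np.cos(a)]*1000)
    rel(.5506,.0919,.027,-9);d=grab('scene',tag)
    cv2.imwrite(f'pics/{tag}c.png',cv2.resize(d['frame'][180:350,200:400,::-1],None,fx=3.5,fy=3.5,interpolation=2)); return d
def dk(p):
    a=np.radians(79);q=np.asarray(p)[...,:2]-np.array([.52134,-.03372]);return np.stack([q@[np.sin(a),-np.cos(a)],q@[np.cos(a),np.sin(a)]],-1)*1000
E
python3 -c "
from h import *
st('s9')"
```

```text
s,x mm -10.35967390747927 0.08797893947234567
clk 13.22 pos [0.5491 0.0817 0.0268] yang -9.09 tilt [-0.0015  0.0219 -0.9998] F [0.13 2.51 0.85] w 0.413
xyz [ 1.04 -0.01  0.  ] turn -0.09
```

View pics/s9c.png

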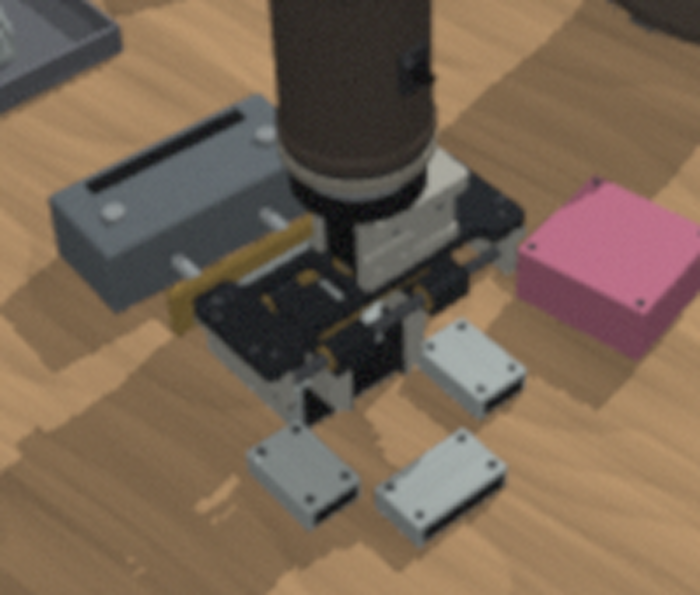

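>>> arm_command:
  deltas:
    - {"xyz":[-0.3,0,-0.01],"turn":0,"jaw":150}
    - {"xyz":[-0.6,0,-0.01],"turn":0,"jaw":150}
    - {"xyz":[-0.8,0,-0.02],"turn":0.7,"jaw":150}
    - {"xyz":[-1.0,0,-0.02],"turn":1.4,"jaw":150}
    - {"xyz":[-1.2,0,-0.02],"turn":1.9,"jaw":150}

```text
clock: 13.68
position: [0.5472, 0.0686, 0.0267]
ee_rot: [-2.413, -1.985, -0.019]
force: [0.6, 1.8, 0.5]
width: 0.408
```

```bash
python3 -c "
from h import *
d=st('s10');Q=cloud(d);print('tcp dock',dk(observe()['position']))
"
```

```text
s,x mm -23.5903483352522 0.2965021644121695
clk 13.68 pos [0.5472 0.0686 0.0267] yang -11.11 tilt [-0.0015  0.0212 -0.9998] F [0.59 1.85 0.51] w 0.408
xyz [ 2.36 -0.12  0.02] turn -2.11
tcp dock [  5.83899974 104.9974115 ]
```

View pics/s10c.png

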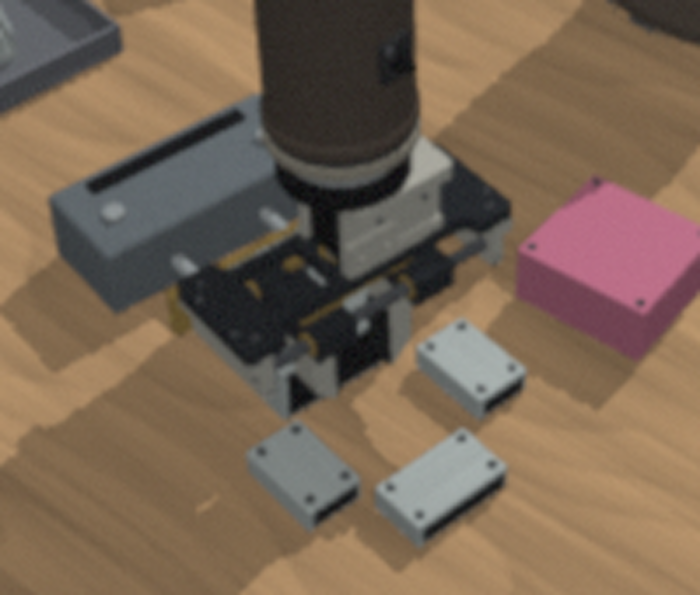

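The module is clear of the bricks, square with the dock and about 4 mm from the plate (crop (175,310)). Now small steps, watching the force.

>>> arm_command:
  deltas:
    - {"xyz":[-0.1,0,0],"turn":0,"jaw":150}
    - {"xyz":[-0.2,0,0],"turn":0,"jaw":150}
    - {"xyz":[-0.3,0,-0.01],"turn":0,"jaw":150}

```text
clock: 13.98
position: [0.5464, 0.0655, 0.0267]
ee_rot: [-2.413, -1.984, -0.019]
force: [0.6, 3.3, -0.3]
width: 0.407
```

>>> arm_command:
  deltas:
    - {"xyz":[-0.1,0,0],"turn":0,"jaw":150}
    - {"xyz":[-0.2,0,-0.01],"turn":0,"jaw":150}

```text
clock: 14.15
position: [0.5461, 0.064, 0.0268]
ee_rot: [-2.412, -1.985, -0.02]
force: [1.5, 4.5, -0.8]
width: 0.415
```

>>> arm_command:
  deltas:
    - {"xyz":[-0.1,0,0],"turn":0,"jaw":150}
    - {"xyz":[-0.2,0,-0.01],"turn":0,"jaw":150}

```text
clock: 14.32
position: [0.5457, 0.0626, 0.0268]
ee_rot: [-2.411, -1.985, -0.021]
force: [1.2, 5.6, -0.3]
width: 0.41
```

```bash
python3 -c "
from h import *
d=st('s11');Q=cloud(d);print('tcp dock',dk(observe()['position']))
"
```

```text
s,x mm -29.66989528779651 -0.23338561673676572
clk 14.32 pos [0.5457 0.0626 0.0268] yang -11.06 tilt [-0.0013  0.0227 -0.9997] F [ 1.16  5.63 -0.33] w 0.41
xyz [ 2.97 -0.08  0.05] turn -2.06
tcp dock [ 5.56457097 98.9587216 ]
```

View pics/s11c.png

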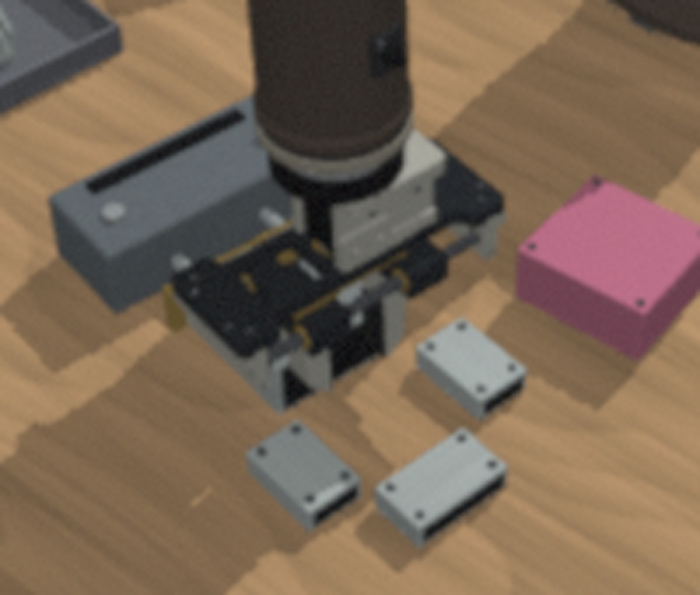

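```bash
python3 -c "
from h import *
for t in ('scene0','s9','s10','s11'):
    s=load(t);Q=cloud(s);hsv=cv2.cvtColor(s['frame'],cv2.COLOR_RGB2HSV)
    m=np.zeros(Q.shape[:2],bool);m[230:285,235:310]=1
    m&=(hsv[...,0]>15)&(hsv[...,0]<32)&(hsv[...,1]>110)&(Q[...,2]>.012)&(Q[...,2]<.034)
    q=dk(Q[m]);
    for lo,hi in((48,56),(56,64)):
        k=(q[:,0]>lo)&(q[:,0]<hi)&(abs(q[:,1]+8)<12)
        print(t,lo,k.sum(),np.round(np.percentile(q[k,1],[25,50,75]),1) if k.sum() else '')
"
```

```text
scene0 48 18 [-4.5 -4.  -3.1]
scene0 56 30 [-5.4 -3.4 -2.3]
s9 48 18 [-3.7 -3.4 -3. ]
s9 56 29 [-5.7 -3.7 -2.7]
s10 48 3 [-4.1 -4.  -2.5]
s10 56 23 [-5.3 -4.1 -3.3]
s11 48 4 [-10.3  -9.3  -8. ]
s11 56 26 [-9.7 -7.6 -6.9]
```

The plate has given about 4 mm by sight, and the force agrees (5.6 N less about 2 N friction). I push about 2 mm more and hold.

>>> arm_command:
  deltas:
    - {"xyz":[-0.1,0,0],"turn":0,"jaw":150}
    - {"xyz":[-0.2,0,-0.01],"turn":0,"jaw":150}
    - {"xyz":[-0.25,0,-0.01],"turn":0,"jaw":150}
    - {"xyz":[-0.25,0,-0.01],"turn":0,"jaw":150}
    - {"xyz":[-0.25,0,-0.01],"turn":0,"jaw":150}

```text
clock: 14.78
position: [0.5454, 0.0609, 0.0269]
ee_rot: [-2.41, -1.985, -0.023]
force: [1.9, 6.5, -1.5]
width: 0.409
```

```bash
cat > pl.py <<'E'
from h import *
import sys
t=sys.argv[1]
s=st(t);print('tcp dock',dk(observe()['position']))
Q=cloud(s);hsv=cv2.cvtColor(s['frame'],cv2.COLOR_RGB2HSV)
m=np.zeros(Q.shape[:2],bool);m[230:285,235:310]=1
m&=(hsv[...,0]>15)&(hsv[...,0]<32)&(hsv[...,1]>110)&(Q[...,2]>.012)&(Q[...,2]<.034)
q=dk(Q[m])
for lo,hi in((-64,-48),(48,56),(56,64)):
    k=(q[:,0]>lo)&(q[:,0]<hi)&(abs(q[:,1]+8)<12)
    print(t,lo,k.sum(),np.round(np.percentile(q[k,1],[25,50,75]),1) if k.sum() else '')
E
python3 pl.py s12
```

```text
s,x mm -31.478842909178578 -0.2927409542611591
clk 14.78 pos [0.5454 0.0609 0.0269] yang -11.03 tilt [-9.000e-04  2.370e-02 -9.997e-01] F [ 1.87  6.52 -1.5 ] w 0.409
xyz [ 3.15 -0.08  0.07] turn -2.03
tcp dock [ 5.54397491 97.42477507]
s12 -64 0 
s12 48 1 [-10.5 -10.5 -10.5]
s12 56 26 [-11.6 -10.   -9.5]
```

>>> arm_command:
  deltas:
    - {"xyz":[-0.08,0,0.02],"turn":0,"jaw":150}
    - {"xyz":[-0.08,0,0.02],"turn":0,"jaw":150}
    - {"xyz":[-0.08,0,0.02],"turn":0,"jaw":150}
    - {"xyz":[-0.08,0,0.02],"turn":0,"jaw":150}
    - {"xyz":[-0.08,0,0.02],"turn":0,"jaw":150}

```text
clock: 15.25
position: [0.5454, 0.0609, 0.0268]
ee_rot: [-2.409, -1.986, -0.024]
force: [0.8, 5.9, -1.0]
width: 0.41
```

>>> arm_command:
  deltas:
    - {"xyz":[-0.08,0,0.01],"turn":0,"jaw":150}
    - {"xyz":[-0.08,0,0.01],"turn":0,"jaw":150}
    - {"xyz":[-0.08,0,0.01],"turn":0,"jaw":150}
    - {"xyz":[-0.08,0,0.01],"turn":0,"jaw":150}
    - {"xyz":[-0.08,0,0.01],"turn":0,"jaw":150}

```text
clock: 15.67
position: [0.5454, 0.061, 0.0268]
ee_rot: [-2.408, -1.986, -0.026]
force: [1.3, 5.8, -0.1]
width: 0.411
```

```bash
python3 pl.py s13
```

```text
s,x mm -31.353470396294743 -0.33938203819141227
clk 15.67 pos [0.5454 0.061  0.0268] yang -10.98 tilt [-1.000e-04  2.590e-02 -9.997e-01] F [ 1.26  5.76 -0.09] w 0.411
xyz [ 3.13 -0.07  0.06] turn -1.98
tcp dock [ 5.56163868 97.5366939 ]
s13 -64 0 
s13 48 2 [-10.1  -9.4  -8.7]
s13 56 25 [-11.6 -10.4  -8.9]
```

View pics/s13c.png

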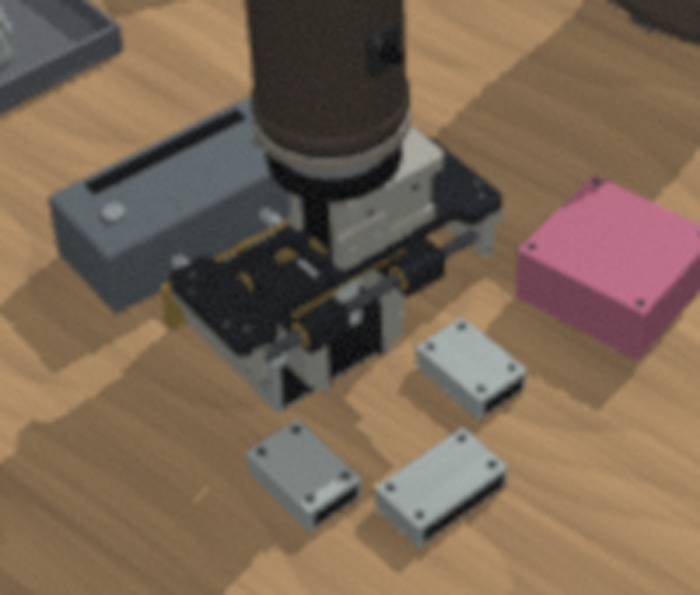

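The module sits square on the plate with the bricks unmoved. Depth is about 6 mm by three estimates (touch-point travel 5.8, view 6.5, force 5.9 N). I hold a little longer, then back off slowly.

>>> arm_command:
  deltas:
    - {"xyz":[-0.09,0,0],"turn":0,"jaw":150}
    - {"xyz":[-0.09,0,0],"turn":0,"jaw":150}
    - {"xyz":[-0.09,0,0],"turn":0,"jaw":150}
    - {"xyz":[-0.09,0,0],"turn":0,"jaw":150}
    - {"xyz":[-0.09,0,0],"turn":0,"jaw":150}

```text
clock: 16.13
position: [0.5454, 0.061, 0.0269]
ee_rot: [-2.407, -1.986, -0.027]
force: [1.4, 5.0, 0.1]
width: 0.408
```

>>> arm_command:
  deltas:
    - {"xyz":[-0.09,0,0],"turn":0,"jaw":150}
    - {"xyz":[-0.09,0,0],"turn":0,"jaw":150}
    - {"xyz":[-0.09,0,0],"turn":0,"jaw":150}
    - {"xyz":[-0.09,0,0],"turn":0,"jaw":150}
    - {"xyz":[-0.09,0,0],"turn":0,"jaw":150}

```text
clock: 16.55
position: [0.5453, 0.061, 0.0269]
ee_rot: [-2.406, -1.986, -0.029]
force: [1.5, 6.5, -0.8]
width: 0.41
```

>>> arm_command:
  deltas:
    - {"xyz":[0,0,0],"turn":0,"jaw":150}
    - {"xyz":[0.05,0,0],"turn":0,"jaw":150}
    - {"xyz":[0.1,0,0],"turn":0,"jaw":150}
    - {"xyz":[0.15,0,0],"turn":0,"jaw":150}
    - {"xyz":[0.2,0,0],"turn":0,"jaw":150}

```text
clock: 16.97
position: [0.5457, 0.0627, 0.0269]
ee_rot: [-2.407, -1.986, -0.028]
force: [-0.5, 3.4, -1.4]
width: 0.41
```

>>> arm_command:
  deltas:
    - {"xyz":[0.05,0,0],"turn":0,"jaw":150}
    - {"xyz":[0.1,0,0],"turn":0,"jaw":150}
    - {"xyz":[0.15,0,0],"turn":0,"jaw":150}
    - {"xyz":[0.2,0,0],"turn":0,"jaw":150}
    - {"xyz":[0.25,0,0],"turn":0,"jaw":150}

```text
clock: 17.38
position: [0.546, 0.0647, 0.0268]
ee_rot: [-2.407, -1.986, -0.027]
force: [0.3, 0.7, -0.2]
width: 0.411
```

>>> arm_command:
  deltas:
    - {"xyz":[0.05,0,0],"turn":0,"jaw":150}
    - {"xyz":[0.1,0,0],"turn":0,"jaw":150}
    - {"xyz":[0.15,0,0],"turn":0,"jaw":150}
    - {"xyz":[0.2,0,0],"turn":0,"jaw":150}
    - {"xyz":[0.25,0,0],"turn":0,"jaw":150}

```text
clock: 17.8
position: [0.5463, 0.067, 0.0269]
ee_rot: [-2.407, -1.986, -0.027]
force: [0.8, -0.7, 0.3]
width: 0.409
```

```bash
python3 pl.py s14
```

```text
s,x mm -25.294057200632214 -0.34121939703905174
clk 17.8 pos [0.5463 0.067  0.0269] yang -10.97 tilt [-1.000e-04  2.690e-02 -9.996e-01] F [ 0.75 -0.74  0.32] w 0.409
xyz [ 2.53 -0.05  0.05] turn -1.97
tcp dock [  5.31156712 103.83456796]
s14 -64 0 
s14 48 4 [-5.7 -5.2 -4.2]
s14 56 24 [-7.8 -5.4 -4.3]
```

>>> arm_command:
  deltas:
    - {"xyz":[0.2,0,0],"turn":0,"jaw":150}
    - {"xyz":[0.6,0,0.01],"turn":0,"jaw":150}
    - {"xyz":[1.2,0,0.02],"turn":0,"jaw":150}
    - {"xyz":[1.8,0,0.04],"turn":0,"jaw":150}
    - {"xyz":[1.8,0,0.04],"turn":0,"jaw":150}

```text
clock: 18.27
position: [0.5501, 0.0871, 0.0272]
ee_rot: [-2.405, -1.988, -0.029]
force: [0.6, 0.7, 0.5]
width: 0.411
```

>>> arm_command:
  deltas:
    - {"xyz":[0,0,-3],"turn":0,"jaw":150}
    - {"xyz":[0,0,-7],"turn":0,"jaw":150}
    - {"xyz":[0,0,-11],"turn":0,"jaw":150}
    - {"xyz":[0,0,-15],"turn":0,"jaw":150}
    - {"xyz":[0,0,-18],"turn":0,"jaw":150}

```text
clock: 18.68
position: [0.5504, 0.0826, 0.2105]
ee_rot: [-2.405, -1.989, -0.033]
force: [0.9, 0.2, 0.5]
width: 0.413
```

>>> arm_command:
  deltas:
    - {"xyz":[4,0,-1],"turn":0,"jaw":150}
    - {"xyz":[8,0,-2],"turn":0,"jaw":150}
    - {"xyz":[12,0,-3],"turn":0,"jaw":150}
    - {"xyz":[16,0,-4],"turn":0,"jaw":150}
    - {"xyz":[18,0,-4],"turn":0,"jaw":150}

```text
clock: 19.1
position: [0.5838, 0.2647, 0.2584]
ee_rot: [-2.399, -1.993, -0.04]
force: [-0.5, 0.3, 0.4]
width: 0.414
```

```bash
python3 pl.py s15
python3 - <<'E'
from h import *
d=grab('top','t5');P=cloud(d);s=load('s15');Q=cloud(s)
cv2.imwrite('pics/c20.png',cv2.resize(s['frame'][90:340,120:420,::-1],None,fx=2.5,fy=2.4,interpolation=2)[:600,:800])
for nm,C,W in(('top',P,d),('scene',Q,s)):
    q=dk(C)
    m=(C[...,2]>.04)&(C[...,2]<.05)&(abs(q[...,0])<70)&(q[...,1]>-30)&(q[...,1]<110)
    hsv=cv2.cvtColor(W['frame'],cv2.COLOR_RGB2HSV); m&=hsv[...,1]<70
    n,l,stt,c=cv2.connectedComponentsWithStats(m.astype(np.uint8))
    m=l==1+np.argmax(stt[1:,4])
    r=cv2.minAreaRect((C[m][:,:2]*1000).astype(np.float32));print(nm,m.sum(),r,'dock',dk(np.array(r[0])/1000),np.median(C[m][:,2]))
    for ctr in((488.2,111.9),(571.4,159.4),(618.3,89.3)):
        m=(C[...,2]>.012)&(C[...,2]<.026)&(np.hypot(C[...,0]-ctr[0]/1000,C[...,1]-ctr[1]/1000)<.05)
        if m.sum()>20: print(nm,'brick',cv2.minAreaRect((C[m][:,:2]*1000).astype(np.float32)))
E
```

```text
s,x mm 175.87600652214843 5.76573845484307
clk 19.1 pos [0.5838 0.2647 0.2584] yang -10.55 tilt [ 0.0055  0.0337 -0.9994] F [-0.46  0.26  0.38] w 0.414
xyz [-18.38  -0.08  22.52] turn -1.55
tcp dock [  3.23130576 307.35690698]
s15 -64 21 [-5.6 -4.9 -4.2]
s15 48 20 [-5.5 -4.5 -3.8]
s15 56 34 [-8.1 -5.6 -4.3]
top 1780 ((535.0654907226562, 6.5528411865234375), (95.74373626708984, 90.18912506103516), 78.89960479736328) dock [ 5.78889443 42.15186276] 0.04435947848178434
top brick ((487.8168640136719, 112.25447845458984), (60.77215576171875, 40.06459426879883), 81.0771255493164)
top brick ((570.876220703125, 156.84893798828125), (40.614620208740234, 70.3897476196289), 81.844970703125)
top brick ((615.5379028320312, 96.50277709960938), (74.77132415771484, 45.16062545776367), 84.05968475341797)
scene 1366 ((533.60986328125, 5.115970611572266), (106.63249206542969, 92.6312484741211), 78.8588638305664) dock [ 4.6341788  40.46364473] 0.046373743133371226
scene brick ((486.988525390625, 113.35205078125), (63.28642272949219, 42.454349517822266), 80.4764404296875)
scene brick ((571.8541870117188, 151.42626953125), (54.451576232910156, 77.423583984375), 80.4576644897461)
scene brick ((615.4217529296875, 96.23870849609375), (74.60987091064453, 43.89128494262695), 80.89448547363281)
```

View pics/c20.png

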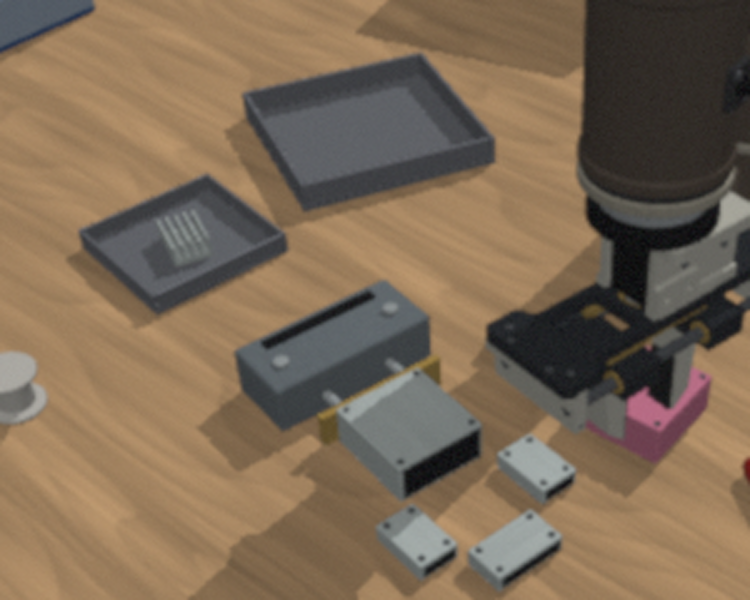

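View pics/t5.png

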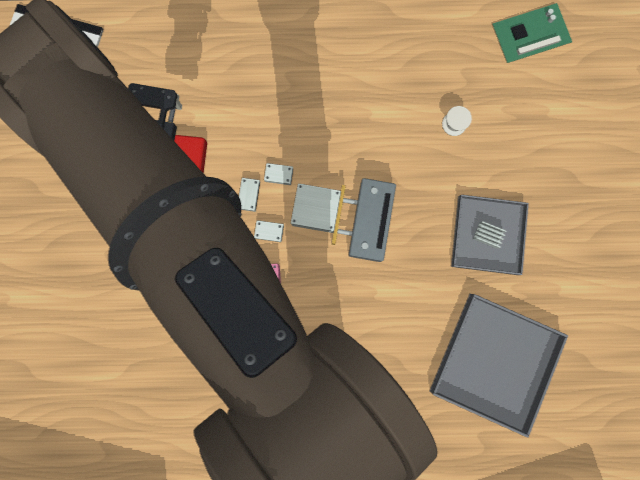

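Run:
```python
from h import *
for t in('top0','t5','scene0','s15'):
    W=load(t);C=cloud(W)
    m=(C[...,2]>.015)&(C[...,2]<.025)&(np.hypot(C[...,0]-.6163,C[...,1]-.0896)<.06)
    m&=cv2.cvtColor(W['frame'],cv2.COLOR_RGB2HSV)[...,1]<80
    n,l,stt,c=cv2.connectedComponentsWithStats(m.astype(np.uint8),connectivity=4)
    for i in range(1,n):
        if stt[i,4]>150:print(t,stt[i,4],cv2.minAreaRect((C[l==i][:,:2]*1000).astype(np.float32)))
    m=(C[...,2]>.02)&(C[...,2]<.05)&(np.hypot(C[...,0]-.4705,C[...,1]+.374)<.04)
    if m.sum()>5:print(t,'hs',m.sum(),cv2.minAreaRect((C[m][:,:2]*1000).astype(np.float32)),C[m][:,2].max())
```

```text
top0 420 ((618.3445434570312, 89.29369354248047), (60.67756271362305, 36.01694107055664), 80.98208618164062)
t5 475 ((616.1163940429688, 89.58877563476562), (60.18376159667969, 40.782012939453125), 81.77095031738281)
t5 hs 261 ((470.7173156738281, -373.9231262207031), (57.668643951416016, 41.016357421875), 66.67017364501953) 0.03340189066780508
scene0 609 ((611.5601806640625, 95.53144836425781), (59.342071533203125, 103.83985900878906), 4.852215766906738)
s15 492 ((615.6791381835938, 90.56471252441406), (63.445098876953125, 41.63479232788086), 80.8236312866211)
s15 hs 142 ((468.6875305175781, -374.931884765625), (60.80556106567383, 40.93514633178711), 67.19534301757812) 0.035848042309440276
```

```bash
python3 -c "
from cell import sign_off,observe
o=observe();print(o['clock'],o['force'],abs(o['dq']).max());print(sign_off())"
```

```text
19.2 [ 0.22309227  0.31266237 -0.31142416] 0.05681673859717015
the job is handed in; nothing more can be done
None
```

I finished the job and handed it in at 19.2 s. The heat sink is in the tray and the module is resting against the contact plate.

- **Heat sink:** I lifted it off the module, lowered it into the 160 × 150 mm tray and let go once it touched the floor. The last pictures show it standing base down near the tray's centre.
- **Pushing the module:** I slid it straight out with two fingertips against its rear face, above brick_back. I then turned it about 2° to match the dock.
- **Pressing the plate:** I pressed for about 1.8 s.
    - **Depth:** The estimates give about 6 mm of the 12 mm travel: 5.8 mm from arm travel and 6.5 mm from the camera. The force was 5 to 6.5 N, with about 2 N of sliding friction included, so force alone leaves 4 to 8 mm open.
    - **Release:** I backed off slowly so the spring pushed the module back without throwing it clear.
- **Last checks:** The module's yaw matches the dock's to about 0.1°. Its front face is at −5.3 mm and the plate at about −5 mm, so they are touching. All three bricks are within about 1 mm of where they started, and the arm was clear of everything.

**Disagreements and flaws:**
- By sight the first touch should have come about 2 mm later than the force showed, which is within calibration error.
- The tool slowly picked up a tilt of about 1.5°, so the fingers met the module near its top edge. This briefly added about 4 N of downward force during the push. I saw no tipping in the pictures.
- Two early move calls were refused because they had no jaw value. They moved nothing.

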